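Reset the analyser under its push-latch cover

TASK

Reset the bench analyser: press its push-latch cover so that it pops fully open, press the round button under it all the way down without pressing the square one, then push the cover shut again until it latches and stays shut on its own. Work with the fingertips only; pick nothing up and leave the things standing around where they are.

Things in the scene. Friction and masses are not known exactly. Their poses are not given: they have to be found in the camera images.
- analyser: White bench analyser, fixed, 260 (x) x 320 (y) x 95 mm tall; origin at the centre of its underside, z up. In its top is a well 124 (x) x 149 (y) mm, centred at y = -40 mm, floor 65 mm above the bench, under a grey push-latch cover. The cover's hinge line runs along the analyser's x at y = +30 mm, 95 mm up; the closed cover reaches from there towards -y.
- cover (a joint): Angle (rad) of the grey cover. 0 = latched, level, 6 mm proud of the analyser's top; presses in to a hard stop at -0.05 (6 mm down at the pad); 1.35 = fully open, almost upright. A full press (past -0.035) on the latched cover, let go, makes it spring open by itself in about 1.5 s. Swung shut from open past -0.035 and let go, it latches at 0. Each full press switches.
- cover_hinge (a point): Point on the hinge line, midway along the cover, level with the closed cover's underside. It stays put when the cover swings. The cover is a plate 118 (along the hinge) x 138 (hinge to free edge) x 6 mm, its underside on the hinge line. Its spring pushes it open with about 2 to 3 N at the pad: an unlatched cover never stays shut.
- cover_press (a point): Centre of the dark press pad (50 x 22 mm) on the cover's outer face, midway along it, 115 mm from the hinge line and 23 mm from the free edge. Moves with the cover. The latch is under the free edge.
- round_button (a joint): How far (m) the round button is pressed: 0 up, 0.006 fully down; needs 5 N, springs back.
- round_button_top (a point): Centre of the top of the round button, a white cap 28 mm across on a round black housing 44 mm across, in the well under the cover, 92 mm from the hinge line and 30 mm to one side of the cover's middle; its top is 8 mm below the analyser's top and moves down as it is pressed. It changes sides with the square one.
- square_button (a joint): How far (m) the small square button is pressed: 0 up, 0.006 fully down; about 5 N. To be left alone.
- square_button_top (a point): Centre of the top of the small square button, a white cap 18 x 18 mm on a square black housing, 60 mm from the round one, as high as it.
- vial: amber jar 28 mm wide, 45 mm tall, standing on the analyser's top beside the cover; loose, origin at the centre of its underside. Bystander.
- reagent_bottle: white bottle, green cap, 66 mm wide, 170 mm tall, left of the analyser; loose, origin at the centre of its underside. Bystander.
- diluent_jar: clear jar 60 mm wide, 80 mm tall, left of the analyser; loose, origin at the centre of its underside. Bystander.
- tube_rack: white rack with four capped tubes, 150 x 50 x 102 mm tall, right of the analyser; loose, origin at the centre of its underside. Bystander.
- beaker: glass beaker 64 mm wide, 70 mm tall, right of the analyser; loose, origin at the centre of its underside. Bystander.
- tip_box: grey box with clear lid, 120 x 85 x 67 mm tall, farther right; loose, origin at the centre of its underside. Bystander.
- timer: white bench timer lying flat, 50 x 70 x 18 mm, farther left; loose, origin at the centre of its underside. Bystander.

How it is judged:
On the way, in this order (a step that is already met when the one before it is completed fails the run):
1. the cover has popped fully open (beyond 1.2 rad) (value of joint cover above 1.2 rad), for 0.1 s.
2. the round button is pressed down at least 4.5 mm while the cover is open (value of joint round_button above 0.0045 m and value of joint cover above 0.9 rad), for 0.05 s.
At the end, for the whole second after the job is handed in: The cover is latched shut (within 0.015 rad of 0) and still, and the round button is up again (pressed less than 1.5 mm) (value of joint cover between -0.015 and 0.015 rad and velocity of joint cover between -0.03 and 0.03 rad/s and value of joint round_button below 0.0015 m); the robot touches nothing.
It fails at once if the square button is pressed more than 2 mm (value of joint square_button above 0.002 m).
It fails at once if a bystander is moved or lifted more than 20 mm from where it stood (distance of any of vial, reagent_bottle, diluent_jar, tube_rack, beaker, tip_box, timer from where it was at the start of the episode above 0.02 m).
It fails at once if a bystander is tipped over (angle between any of vial, reagent_bottle, diluent_jar, tube_rack, beaker, tip_box, timer's own z axis and vertical above 0.5 rad).
It also fails if it takes over 53 s, if anything falls off the work surface, if the arm or the gripper's body presses on something with over 40 N, if the wrist force passes 120 N, or if a joint passes its speed limit or range.

ROBOT

A 6-joint arm with a two-finger parallel gripper is mounted at the origin on the work surface. World frame = base frame: x ahead of the robot, y to its left, z up, the work surface at z = 0. Lengths are in m, angles in rad, forces in N, time in s.
With the tool pointing down it reaches from about 0.3 to 0.875 m from the base axis. Payload 6.4 kg.
Tool frame: the origin (TCP) lies at the very end of the fingers, on their centre line; the grasp point (between the pads) lies 19 mm behind it; z points along the fingers, y is the direction in which the jaws open and shut (so a half turn about z gives the same grasp; the last joint's range is limited). The gripper opens to 88 mm and grips with 3 to 60 N. Pads are 18 mm wide; open, the fingers measure 123 mm over their backs; the gripper's body (75 mm by 187 mm) begins 45 mm behind the grasp point.
Start: joints at [1.105, 0.181, 1.607, -0, 1.354, -0.206], TCP at [0.148, 0.556, 0.239] pointing down, gripper open.
Joint ranges: [-2.99, 2.99], [-0.89, 2.07], [0.3, 2.58], [-1.14, 4.28], [0, 2.63], [-3.12, 3.12]. Speed limits (rad/s): [2.57, 2.57, 3.01, 3.14, 3.14, 3.14].

INTERFACE

Orientations are given as a unit quaternion [x, y, z, w].
In Python, from bench import sense, capture, camera_params, job gives the robot as it stands.
- The arm moves only by the shell command python3 -m pendant 'ROWS' [FORCE]. ROWS is a JSON object of lists of equal length, an entry for each row: "travel": the shift along the tool's x, y, z in m, a list of three; "yaw": the turn about the tool's z in rad; "hand": the opening, from -1 (shut) to 1 (fully open). In form: {"travel": [[tx, ty, tz], ...], "yaw": [yaw, ...], "hand": [hand, ...]}. A call has 1 to 5 rows; each row is the pose to reach, as a shift and turn from the pose commanded when the call began, along the tool's axes at that moment; what a row does not reach only later rows make up. A row lasts 1/8 s, in which the tool goes at most 62.5 mm and 10.7 degrees, less where a joint would pass 70% of its speed; a pose out of reach is approached as far as the arm can. A call with a gripper value outside its range is refused whole. The fingers move at their own pace and stop on an object; FORCE is the grip in N (left out, the last holds). Time passes only in rows, so rows that repeat a pose let the fingers close. It gives the time, the measured TCP pose, the force and the opening at its end, in the units of the state.
- sense(): the state, without advancing time (a new reading comes with each control period).
- capture(name): name is "side" or "top"; returns the picture (480x640x3 uint8, red, green, blue); there is no depth.
- camera_params(name): a dict with "fx", "fy", "cx", "cy" (pixels), "eye" and "orientation" of the camera in the world. Camera axes: x right, y up, looking along -z (the intrinsics and any distortion apply to the point x, -y, -z); pixel columns grow to the right and rows downward; lengths in m; the calibration is good to about 2 mm. A picture is of the moment at which its call begins. camera_params takes no time and is no camera call.
- job.finish_job(): hands the job in, once; it reports no verdict.
The state is a dict: "time": time; "joint_positions": joint angles; "dq": joint speeds; "effort": joint torques, N m; "position": TCP position; "eef_rot": TCP orientation; "wrist_force": force on the tool from outside, world axes, zero at the start; "wrist_torque": the same for the moment, N m; "finger_gap": opening from 0.0 (shut) to 1.0 (fully open).
Only numpy, scipy, OpenCV 4.12 (cv2) and the standard library are available. Lean on these libraries where they do the work, as an engineer would, in place of code of your own. Each camera call takes 0.05 s, during which the arm holds its last target.

## Working session

There is one attempt and no reset: what is moved stays moved. The work goes in short steps, Python scripts to look and compute and a shell command to move; the robot and the scene stay as the last step left them, time stands still between calls to the robot, and variables do not carry over. Pictures are saved under pics/ and viewed, and the job is handed in when it is done.

```bash
mkdir -p pics; ls; python3 - <<'E'
from bench import *
import cv2
print(sense())
for n in("side","top"):
    print(n,camera_params(n)); cv2.imwrite(f"pics/{n}0.png",capture(n)[:,:,::-1])
E
```

```text
pics
{'time': 0.0, 'joint_positions': array([ 1.10466679e+00,  1.81529670e-01,  1.60799367e+00, -1.34597676e-05,
        1.35380346e+00, -2.06308990e-01]), 'dq': array([-0.00061438, -0.00166787, -0.00042993,  0.00108505,  0.00133341,
       -0.00141348]), 'effort': array([-6.63621249e-04, -4.33875453e+01, -3.41848612e+01,  7.02012819e-02,
        3.85635789e-02, -1.88350314e-04]), 'position': array([0.14746863, 0.55521569, 0.23782346]), 'eef_rot': array([ 1.29543682e-01,  9.91573337e-01, -8.20693503e-04, -2.79862588e-04]), 'wrist_force': array([-0.32736375,  0.17502258, -0.06123108]), 'wrist_torque': array([0.00403117, 0.00363688, 0.003879  ]), 'finger_gap': 1.0019901757399776}
side {'fx': 467.7425862010763, 'fy': 467.7425862010763, 'cx': 315.60307877181896, 'cy': 238.30835711530634, 'eye': array([ 0.39270728, -0.86485645,  0.64749892]), 'orientation': array([ 0.49494868, -0.04995595, -0.08313783,  0.86349193])}
top {'fx': 615.2248254213196, 'fy': 615.2248254213196, 'cx': 320.61161274582224, 'cy': 237.36479327330247, 'eye': array([0.43457131, 0.04687706, 1.56669837]), 'orientation': array([ 0.04464922, -0.02770257, -0.69666882,  0.71546598])}
```

View pics/side0.png

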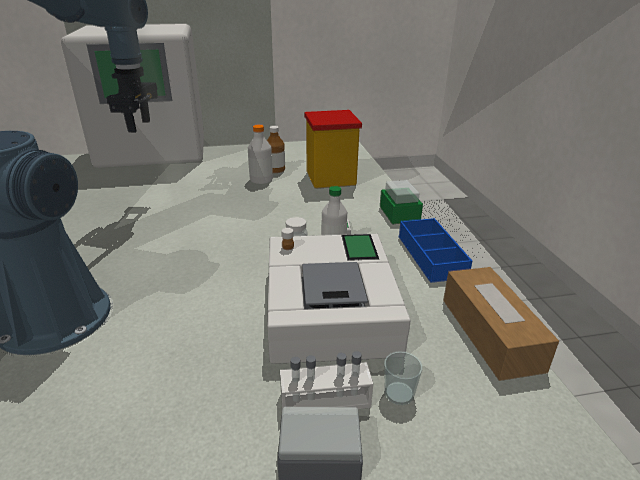

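View pics/top0.png

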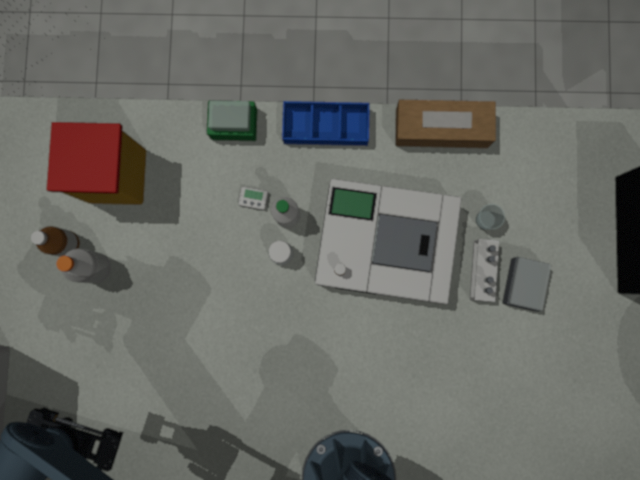

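```bash
python3 - <<'E'
import cv2
a=cv2.imread("pics/top0.png")[190:350,210:410]
cv2.imwrite("pics/topc.png",cv2.resize(a,None,fx=3.75,fy=3.75,interpolation=2))
E
```

```text
(no output)
```

View pics/topc.png

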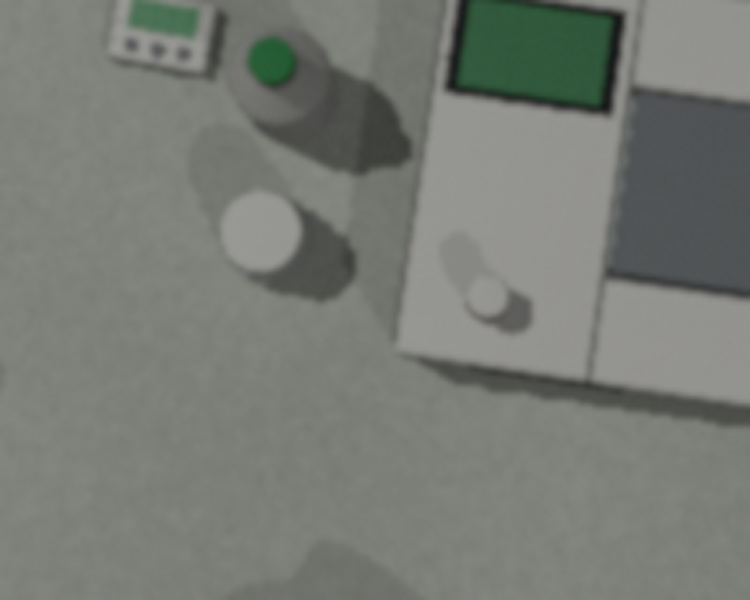

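```bash
python3 - <<'E'
import cv2
a=cv2.imread("pics/top0.png")[170:310,310:470]
cv2.imwrite("pics/topd.png",cv2.resize(a,None,fx=4,fy=4,interpolation=2))
a=cv2.imread("pics/side0.png")[225:365,260:420]
cv2.imwrite("pics/sided.png",cv2.resize(a,None,fx=4,fy=4,interpolation=2))
E
cat > h.py <<'E'
import numpy as np
from scipy.spatial.transform import Rotation as R
from bench import *
def ray(n,u,v):
    c=camera_params(n); d=np.array([(u-c['cx'])/c['fx'],-(v-c['cy'])/c['fy'],-1.])
    return c['eye'],R.from_quat(c['orientation']).apply(d)
def at(n,u,v,z):
    e,d=ray(n,u,v); return e+d*(z-e[2])/d[2]
def proj(n,p):
    c=camera_params(n); q=R.from_quat(c['orientation']).inv().apply(np.asarray(p)-c['eye'])
    return np.array([c['cx']-c['fx']*q[...,0]/q[...,2],c['cy']+c['fy']*q[...,1]/q[...,2]]).T
E
```

```text
(no output)
```

View pics/topd.png

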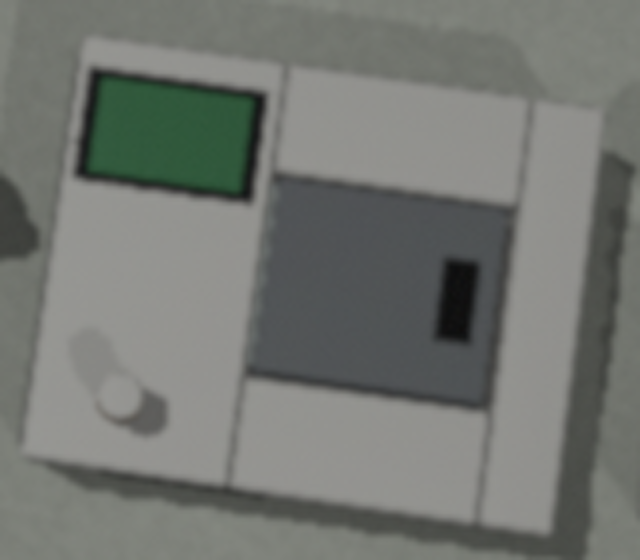

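View pics/sided.png

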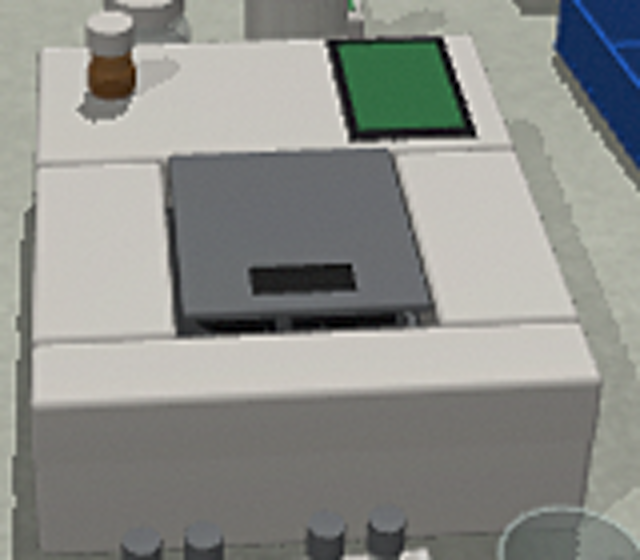

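```bash
cat > fit.py <<'E'
from h import *
from scipy.optimize import least_squares
L=np.array([[.13,.16,.095],[.13,-.16,.095],[-.13,-.16,.095],[-.13,.16,.095]])
pad=np.array([[0,.03-.115,.101]])
LL=np.vstack([L,pad])
T=np.array([[85,37],[603,108],[553,533],[22,455],[458,300]])
S=np.array([[472,35],[600,380],[33,405],[42,48],[303,278]])
T=(T+.5)/4-.5+[310,170]; S=(S+.5)/4-.5+[260,225]
def W(p,l): return R.from_euler('z',p[2]).apply(l)+[p[0],p[1],0]
def f(p,cams): 
    r=[]
    if 't' in cams: r.append(proj("top",W(p,LL))-T)
    if 's' in cams: r.append(proj("side",W(p,LL))-S)
    return np.concatenate(r).ravel()
for c in('t','s','ts'):
    s=least_squares(f,[.5,-.1,0],args=(c,)); print(c,s.x.round(4),s.fun.round(1).tolist())
p=s.x
np.save("pose.npy",p)
print("pad",W(p,pad))
for sx in(1,-1): print("btn",W(p,[sx*.03,.03-.092,.087]))
print("hinge",W(p,[0,.03,.095]),"vial",at("top",310+120/4,170+396/4,.14))
q=R.from_quat(sense()['eef_rot']); print(q.as_matrix().round(3))
E
python3 fit.py
```

```text
t [ 0.5833 -0.0784 -0.1162] [-0.8, -1.0, 1.1, -0.5, 0.3, 0.6, -0.6, 0.8, -0.1, 0.0]
s [ 0.5814 -0.0814 -0.1238] [0.7, -1.1, 1.6, -0.0, -1.3, 0.1, -0.8, -0.9, -0.1, 0.4]
ts [ 0.5823 -0.0793 -0.1202] [-0.2, -0.8, 1.7, 0.2, 0.5, 1.3, -0.3, 0.9, 0.3, 0.6, 0.5, -1.7, 1.9, -1.0, -0.5, -0.6, -0.8, -1.3, 0.3, -0.3]
pad [[ 0.57210717 -0.16373231  0.101     ]]
btn [ 0.60464933 -0.14449672  0.087     ]
btn [ 0.5450825 -0.1373     0.087    ]
hinge [ 0.58590089 -0.04956255  0.095     ] vial [0.50814642 0.03617456 0.14      ]
[[-0.966  0.257 -0.001]
 [ 0.257  0.966 -0.001]
 [ 0.    -0.001 -1.   ]]
```

```bash
cat > need.py <<'E'
import sys
from h import *
p=np.load("pose.npy")
# args: local analyser x,y,z targets, prints tool-frame delta, yaw
def need(l,yaw=True):
    s=sense(); w=R.from_euler('z',p[2]).apply(l)+[p[0],p[1],0]
    M=R.from_quat(s['eef_rot']).as_matrix()
    ya=np.arctan2(M[1,1],M[0,1]); d=(p[2]-ya+np.pi)%(2*np.pi)-np.pi
    loc=R.from_euler('z',-p[2]).apply(s['position']-[p[0],p[1],0])
    print("now local",loc.round(4),"t",round(s['time'],2),"F",s['wrist_force'].round(1),"tool dlt",(M.T@(w-s['position'])).round(4),"yaw",round(-d,4))
need([float(a) for a in sys.argv[1:4]])
E
python3 need.py 0 -.085 .20
```

```text
now local [-0.5078  0.5779  0.2379] t 0.1 F [-0.4  0.3  0.4] tool dlt [-0.5951 -0.5857  0.0386] yaw 1.4312
```

```bash
python3 -m pendant '{"travel": [[-0.043,-0.042,0],[-0.086,-0.084,0],[-0.129,-0.126,0],[-0.172,-0.168,0],[-0.215,-0.21,0]], "yaw":[0.18,0.36,0.54,0.72,0.9], "hand":[-1,-1,-1,-1,-1]}' 30; python3 need.py 0 -.085 .2
```

```text
time: 0.72
position: [0.3019, 0.2958, 0.2385]
eef_rot: [0.55, 0.835, 0.0, 0.0]
wrist_force: [1.2, 0.6, -0.1]
finger_gap: 0.459
now local [-0.3233  0.3388  0.2385] t 0.72 F [ 1.2  0.6 -0.1] tool dlt [-0.5289  0.0669  0.0386] yaw 0.5258
```

```bash
python3 -m pendant '{"travel": [[-0.06,0.0075,0],[-0.12,0.015,0],[-0.18,0.022,0],[-0.24,0.03,0],[-0.3,0.038,0]], "yaw":[0.15,0.3,0.45,0.52,0.52], "hand":[-1,-1,-1,-1,-1]}'; python3 need.py 0 -.085 .16
```

```text
time: 1.35
position: [0.4568, 0.0358, 0.2386]
eef_rot: [0.745, 0.667, 0.0, -0.0]
wrist_force: [1.6, 0.0, -0.3]
finger_gap: 0.004
now local [-0.1384  0.0992  0.2386] t 1.35 F [ 1.6  0.  -0.3] tool dlt [-0.1856  0.1366  0.0786] yaw 0.01
```

```bash
python3 need.py 0 -.085 .135
```

```text
now local [-0.1384  0.0992  0.2386] t 1.35 F [ 1.6  0.  -0.3] tool dlt [-0.1856  0.1366  0.1036] yaw 0.01
```

```bash
python3 -m pendant '{"travel": [[-0.05,0.036,0],[-0.1,0.072,0],[-0.15,0.108,0.03],[-0.186,0.137,0.07],[-0.186,0.137,0.098]], "yaw":[0.01,0.01,0.01,0.01,0.01], "hand":[-1,-1,-1,-1,-1]}'; python3 - <<'E'
from h import *
import cv2
for n,(r,c) in dict(side=(180,240),top=(170,310)).items():
    a=capture(n)[r:r+200,c:c+200,::-1]; cv2.imwrite(f"pics/{n}1.png",cv2.resize(a,None,fx=3,fy=3,interpolation=2))
E
python3 need.py 0 -.085 .101
```

```text
time: 1.98
position: [0.5725, -0.165, 0.1383]
eef_rot: [0.749, 0.663, -0.0, -0.0]
wrist_force: [1.1, 0.5, -0.7]
finger_gap: 0.002
now local [-0.0029 -0.0833  0.1359] t 2.08 F [-0.3  0.5 -0.6] tool dlt [-0.0018  0.0032  0.0349] yaw -0.0003
```

View pics/side1.png

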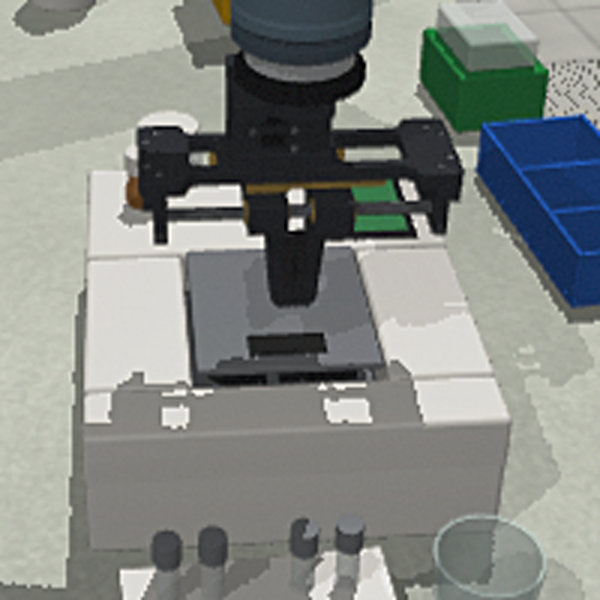

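View pics/top1.png

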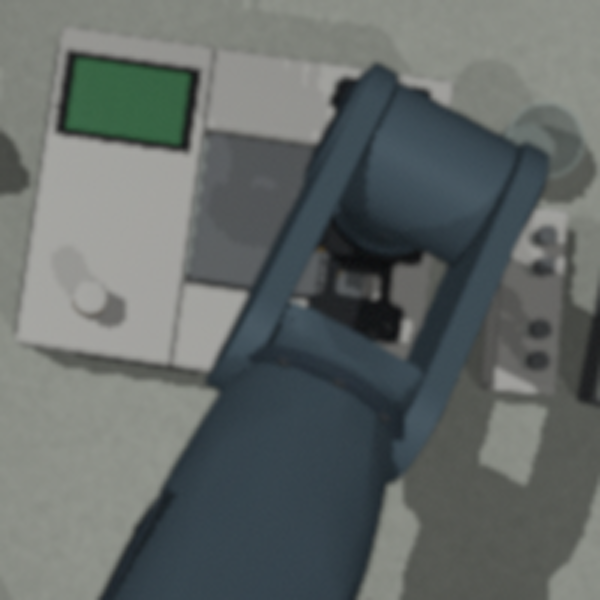

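```bash
python3 -m pendant '{"travel": [[-0.001,0.003,0.02],[-0.001,0.003,0.034],[-0.001,0.003,0.041],[-0.001,0.003,0.044],[-0.001,0.003,0.044]], "yaw":[0,0,0,0,0], "hand":[-1,-1,-1,-1,-1]}'; python3 need.py 0 -.085 .095
```

```text
time: 2.7
position: [0.5751, -0.1632, 0.0972]
eef_rot: [0.748, 0.664, 0.0, 0.0]
wrist_force: [-2.6, 1.5, 2.9]
finger_gap: 0.001
now local [ 0.0029 -0.0841  0.0972] t 2.7 F [-2.6  1.5  2.9] tool dlt [-0.0009 -0.0029  0.0022] yaw 0.0016
```

```bash
python3 -m pendant '{"travel": [[0,-0.001,0.001],[0,-0.001,0.003]], "yaw":[0,0], "hand":[-1,-1]}'; python3 need.py 0 -.085 .095
```

```text
time: 2.95
position: [0.5751, -0.1634, 0.095]
eef_rot: [0.748, 0.664, 0.001, 0.001]
wrist_force: [-1.9, 3.6, 12.0]
finger_gap: 0.008
now local [ 0.0029 -0.0843  0.095 ] t 2.95 F [-1.9  3.6 12. ] tool dlt [-0.0007 -0.0029 -0.    ] yaw 0.0012
```

Force has risen to 12 N at the stop depth; now let go and retreat towards −y and up.

```bash
python3 -m pendant '{"travel": [[0,0,0.001],[0,0,-0.04],[-0.04,0,-0.08],[-0.095,0,-0.1],[-0.14,0,-0.11]], "yaw":[0,0,0,0,0], "hand":[-1,-1,-1,-1,-1]}';  python3 need.py 0 -.2 .25; python3 -m pendant '{"travel": [[0,0,-0.02],[0,0,-0.02],[0,0,-0.02],[0,0,-0.02],[0,0,-0.02]], "yaw":[0,0,0,0,0], "hand":[-1,-1,-1,-1,-1]}' >/dev/null;python3 -m pendant '{"travel": [[0,0,0],[0,0,0],[0,0,0],[0,0,0],[0,0,0]], "yaw":[0,0,0,0,0], "hand":[-1,-1,-1,-1,-1]}'; python3 - <<'E'
from h import *
import cv2
for n,(r,c) in dict(side=(180,240),top=(170,310)).items():
    a=capture(n)[r:r+200,c:c+200,::-1]; cv2.imwrite(f"pics/{n}2.png",cv2.resize(a,None,fx=3,fy=3,interpolation=2))
E
```

```text
time: 3.58
position: [0.5577, -0.3048, 0.2056]
eef_rot: [0.748, 0.664, -0.0, 0.002]
wrist_force: [0.0, -0.1, -0.6]
finger_gap: 0.004
now local [ 0.0026 -0.2268  0.2056] t 3.58 F [ 0.  -0.1 -0.6] tool dlt [ 0.0267 -0.0024 -0.0444] yaw 0.0012
time: 4.82
position: [0.5574, -0.3024, 0.2237]
eef_rot: [0.748, 0.664, 0.0, -0.0]
wrist_force: [-0.0, 0.5, -0.4]
finger_gap: 0.005
```

View pics/side2.png

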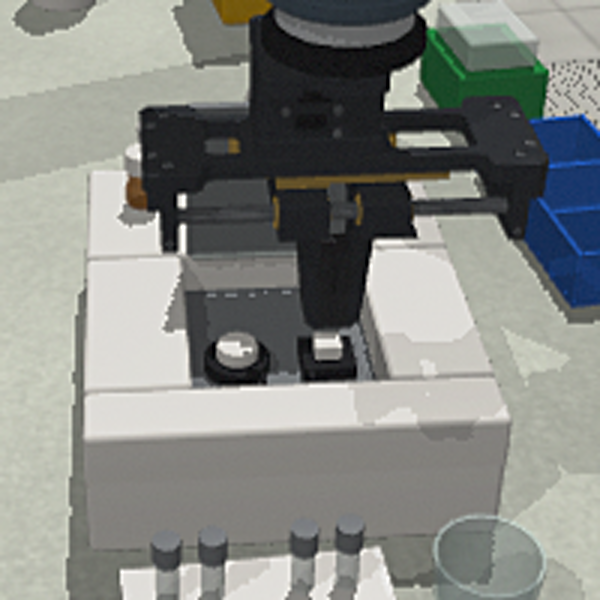

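View pics/top2.png

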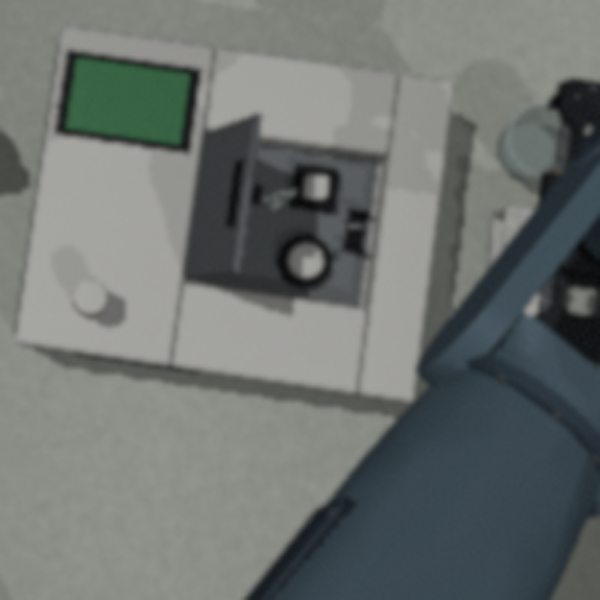

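```bash
python3 - <<'E'
from h import *
p=np.load("pose.npy")
for n,u,v in(("top",305,260),("side",238,349),("top",318,187)):
    o={"top":(310,170),"side":(240,180)}[n]
    w=at(n,o[0]+u/3,o[1]+v/3,.087); print(n,R.from_euler('z',-p[2]).apply(w-[p[0],p[1],0]).round(4))
E
python3 need.py -.03 -.062 .087
```

```text
top [-0.0302 -0.0603  0.087 ]
side [-0.0303 -0.0723  0.087 ]
top [ 0.0296 -0.0628  0.087 ]
now local [ 0.002  -0.2244  0.2237] t 4.92 F [ 0.7 -0.6 -0.3] tool dlt [ 0.1624 -0.0318  0.1367] yaw 0.0012
```

```bash
python3 -m pendant '{"travel": [[0.054,-0.01,0],[0.108,-0.02,0.02],[0.161,-0.031,0.05],[0.161,-0.031,0.09],[0.161,-0.031,0.125]], "yaw":[0,0,0,0,0], "hand":[-1,-1,-1,-1,-1]}'; python3 -m pendant '{"travel": [[0,0,0]], "yaw":[0], "hand":[-1]}' >/dev/null; python3 need.py -.03 -.062 .087; python3 - <<'E'
from h import *
import cv2
for n,(r,c) in dict(side=(180,240),top=(170,310)).items():
    a=capture(n)[r:r+200,c:c+200,::-1]; cv2.imwrite(f"pics/{n}3.png",cv2.resize(a,None,fx=3,fy=3,interpolation=2))
E
```

```text
time: 5.55
position: [0.5474, -0.1393, 0.1]
eef_rot: [0.748, 0.664, 0.001, 0.002]
wrist_force: [0.2, -0.3, -0.3]
finger_gap: 0.007
now local [-0.0313 -0.0626  0.0964] t 5.67 F [-0.6 -0.9  0. ] tool dlt [0.0006 0.0014 0.0093] yaw 0.0013
```

View pics/side3.png

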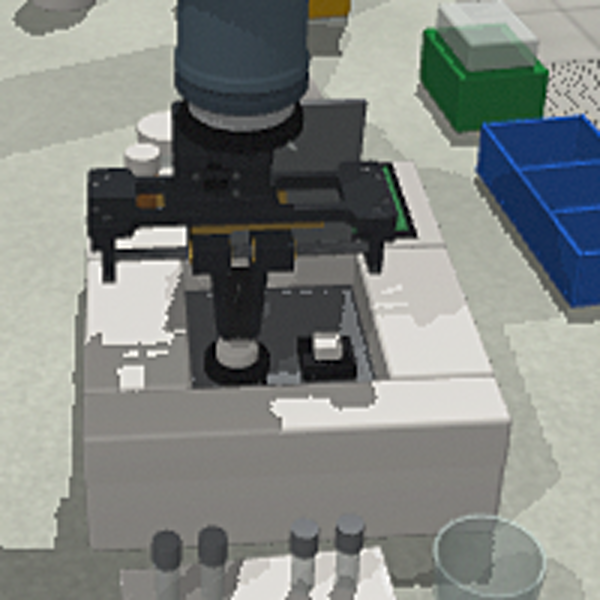

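View pics/top3.png

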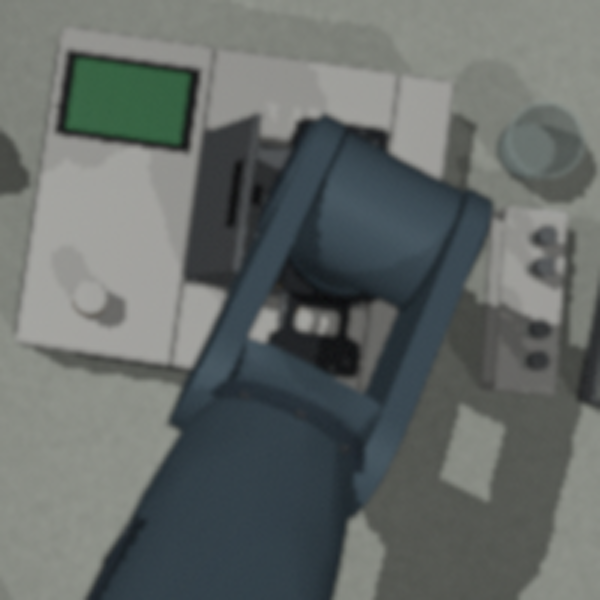

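```bash
python3 -m pendant '{"travel": [[0,0.001,0.007],[0,0.001,0.013],[0,0.001,0.016],[0,0.001,0.018],[0,0.001,0.018]], "yaw":[0,0,0,0,0], "hand":[-1,-1,-1,-1,-1]}'; python3 need.py -.03 -.062 .081
```

```text
time: 6.4
position: [0.5475, -0.1393, 0.0815]
eef_rot: [0.748, 0.664, 0.0, 0.001]
wrist_force: [1.0, -0.5, 4.6]
finger_gap: 0.004
now local [-0.0274 -0.0637  0.0815] t 6.4 F [ 1.  -0.5  4.6] tool dlt [ 0.0017 -0.0026  0.0005] yaw 0.0012
```

```bash
python3 -m pendant '{"travel": [[0,0,0.001],[0,0,0.002],[0,0,0.003]], "yaw":[0,0,0], "hand":[-1,-1,-1]}'; python3 need.py -.03 -.062 .081
```

```text
time: 6.78
position: [0.5476, -0.1394, 0.081]
eef_rot: [0.748, 0.664, 0.0, 0.001]
wrist_force: [-9.7, 3.6, 30.9]
finger_gap: 0.007
now local [-0.0272 -0.0637  0.081 ] t 6.78 F [-9.7  3.6 30.9] tool dlt [ 0.0017 -0.0028 -0.    ] yaw 0.0017
```

```bash
python3 -m pendant '{"travel": [[0,0,-0.03],[0,0,-0.08],[0,0,-0.14],[0,0.01,-0.19],[0,0.03,-0.195]], "yaw":[0,0,0,0,0], "hand":[-1,-1,-1,-1,-1]}'; python3 -m pendant '{"travel": [[0,0,0]], "yaw":[0], "hand":[-1]}' >/dev/null; python3 need.py 0 .065 .27; python3 - <<'E'
from h import *
import cv2
a=capture("side")[150:350,240:440,::-1]; cv2.imwrite("pics/side4.png",cv2.resize(a,None,fx=3,fy=3,interpolation=2))
E
```

```text
time: 7.4
position: [0.5783, -0.1432, 0.2779]
eef_rot: [0.748, 0.664, 0.001, 0.004]
wrist_force: [0.6, 0.5, -0.3]
finger_gap: 0.001
now local [ 0.0024 -0.0634  0.2731] t 7.53 F [-0.6  0.1 -0.1] tool dlt [ 0.1284 -0.0022  0.003 ] yaw 0.0015
```

View pics/side4.png

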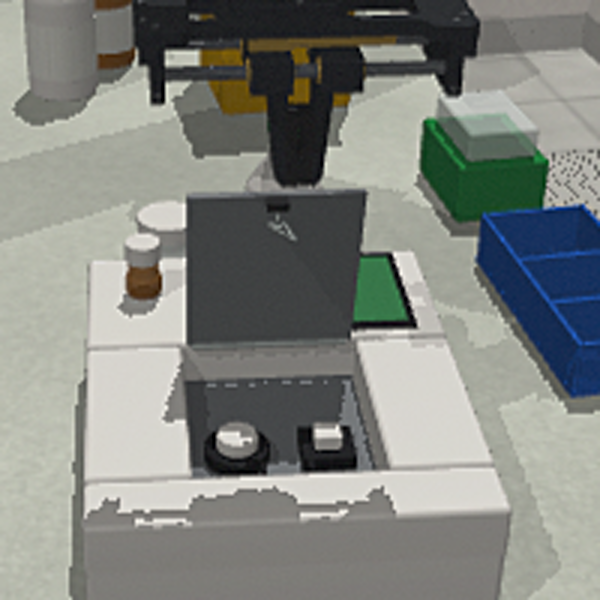

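```bash
python3 - <<'E'
import numpy as np
r=.118
for t in [1.35,1.2,1.0,.8,.6,.4,.2,.1,0,-.05]:
    y=.03-r*np.cos(t)+.006*np.sin(t)+.009; z=.095+r*np.sin(t)+.006*np.cos(t)
    print(t,round(y,4),round(z,4))
E
```

```text
1.35 0.019 0.2114
1.2 0.0018 0.2072
1.0 -0.0197 0.1975
0.8 -0.0389 0.1838
0.6 -0.055 0.1666
0.4 -0.0673 0.1465
0.2 -0.0755 0.1243
0.1 -0.0778 0.1128
0 -0.079 0.101
-0.05 -0.0792 0.0951
```

```bash
python3 -m pendant '{"travel": [[0.05,0,0],[0.1,0,0],[0.13,0,0.005],[0.13,0,0.04],[0.13,0,0.063]], "yaw":[0,0,0,0,0], "hand":[-1,-1,-1,-1,-1]}'; python3 -m pendant '{"travel": [[0,0,0]], "yaw":[0], "hand":[-1]}' >/dev/null; python3 need.py 0 .019 .211; python3 - <<'E'
from h import *
import cv2
a=capture("side")[150:350,240:440,::-1]; cv2.imwrite("pics/side5.png",cv2.resize(a,None,fx=3,fy=3,interpolation=2))
E
```

```text
time: 8.2
position: [0.5897, -0.0123, 0.2066]
eef_rot: [0.747, 0.664, -0.001, -0.002]
wrist_force: [-0.1, -0.3, -0.8]
finger_gap: 0.006
now local [-0.0012  0.0669  0.2061] t 8.32 F [ 0.1 -0.6  0.8] tool dlt [-0.0479  0.0011 -0.0049] yaw 0.0014
```

View pics/side5.png

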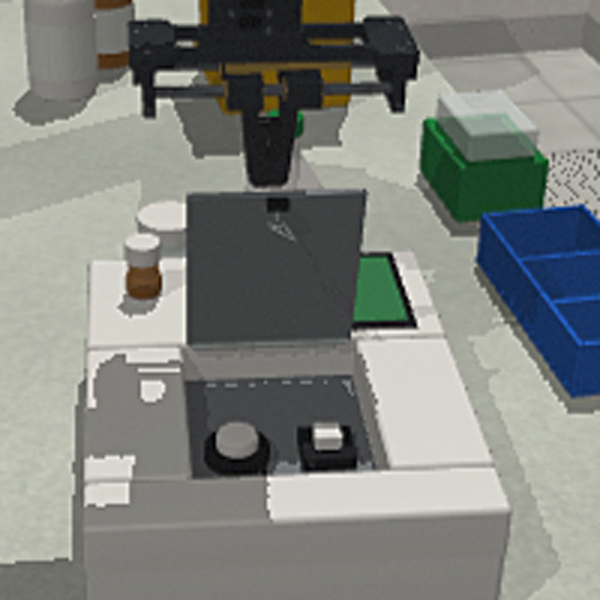

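```bash
python3 -m pendant '{"travel": [[-0.025,0.001,0],[-0.045,0.001,-0.003],[-0.056,0.001,-0.003],[-0.065,0.001,-0.001],[-0.076,0.001,0.0035]], "yaw":[0,0,0,0,0], "hand":[-1,-1,-1,-1,-1]}'; python3 need.py 0 -.0197 .1975;  python3 - <<'E'
from h import *
import cv2
a=capture("side")[150:350,240:440,::-1]; cv2.imwrite("pics/side6.png",cv2.resize(a,None,fx=3,fy=3,interpolation=2))
E
```

```text
time: 9.0
position: [0.5842, -0.0894, 0.2066]
eef_rot: [0.748, 0.664, 0.0, 0.0]
wrist_force: [-0.0, 1.2, 1.4]
finger_gap: 0.005
now local [ 0.0031 -0.0097  0.2066] t 9.0 F [-0.   1.2  1.4] tool dlt [-0.01   -0.0031  0.0091] yaw 0.0016
```

View pics/side6.png

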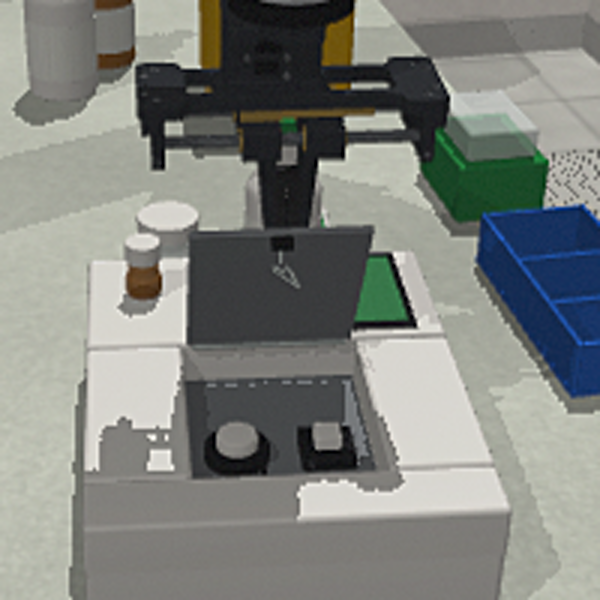

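```bash
python3 -m pendant '{"travel": [[-0.0105,-0.001,0.005],[-0.021,-0.002,0.0115],[-0.030,-0.003,0.0185],[-0.0385,-0.003,0.027],[-0.046,-0.003,0.036]], "yaw":[0,0,0,0,0], "hand":[-1,-1,-1,-1,-1]}'; python3 need.py 0 -.055 .1666;  python3 - <<'E'
from h import *
import cv2
a=capture("side")[150:350,240:440,::-1]; cv2.imwrite("pics/side7.png",cv2.resize(a,None,fx=3,fy=3,interpolation=2))
E
python3 need.py 0 -.055 .1666
```

```text
time: 9.68
position: [0.5755, -0.1351, 0.1698]
eef_rot: [0.748, 0.664, -0.0, 0.0]
wrist_force: [1.0, 0.1, 2.8]
finger_gap: 0.007
now local [-1.000e-04 -5.620e-02  1.698e-01] t 9.68 F [1.  0.1 2.8] tool dlt [0.0012 0.0001 0.0032] yaw 0.0011
now local [-0.0008 -0.0568  0.1683] t 9.72 F [ 0.5 -1.2  1.1] tool dlt [0.0018 0.0008 0.0017] yaw 0.0005
```

View pics/side7.png

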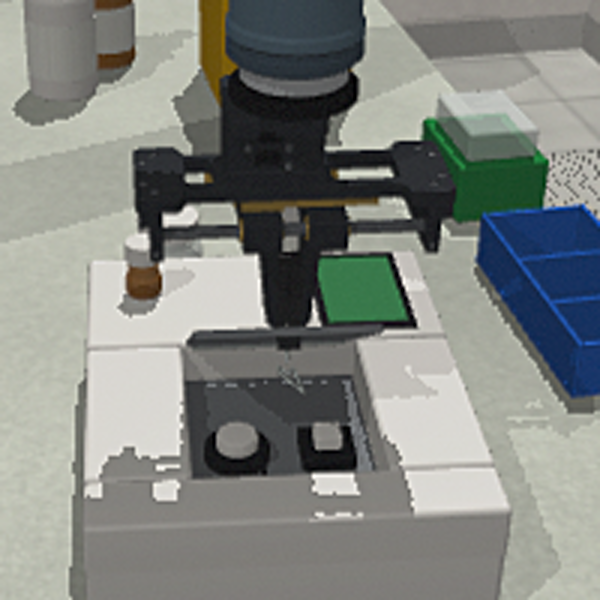

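```bash
python3 -m pendant '{"travel": [[-0.006,0,0.01],[-0.012,0,0.02],[-0.0165,0,0.031],[-0.021,0,0.042],[-0.025,0,0.053]], "yaw":[0,0,0,0,0], "hand":[-1,-1,-1,-1,-1]}'; python3 need.py 0 -.082 .101;  python3 - <<'E'
from h import *
import cv2
a=capture("side")[150:350,240:440,::-1]; cv2.imwrite("pics/side8.png",cv2.resize(a,None,fx=3,fy=3,interpolation=2))
E
python3 need.py 0 -.082 .101
```

```text
time: 10.35
position: [0.5724, -0.1586, 0.1161]
eef_rot: [0.748, 0.664, 0.0, -0.001]
wrist_force: [-0.1, 3.2, 2.1]
finger_gap: 0.004
now local [-0.0003 -0.0799  0.1161] t 10.35 F [-0.1  3.2  2.1] tool dlt [-0.0021  0.0003  0.0151] yaw 0.0012
now local [-0.001  -0.0803  0.1146] t 10.4 F [ 0.5 -0.1  1.5] tool dlt [-0.0017  0.0011  0.0136] yaw 0.001
```

View pics/side8.png

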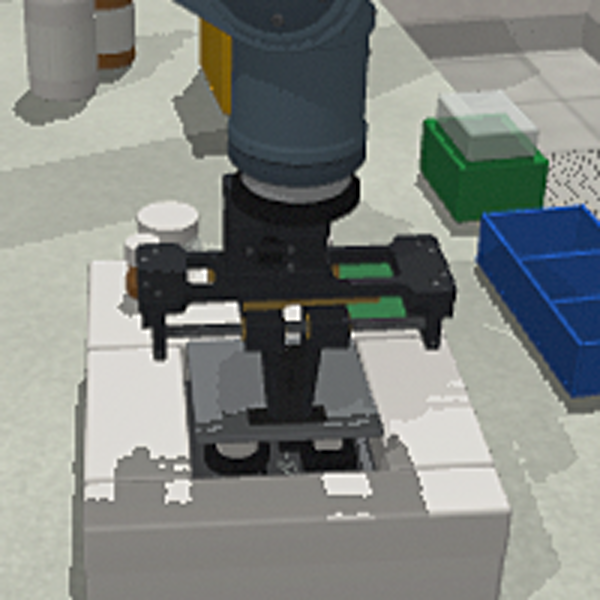

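Cover nearly down with the tip on the pad. Now the full press.

```bash
python3 -m pendant '{"travel": [[-0.002,0,0.009],[-0.003,0,0.015],[-0.003,0,0.019],[-0.003,0,0.021],[-0.003,0,0.022]], "yaw":[0,0,0,0,0], "hand":[-1,-1,-1,-1,-1]}'; python3 need.py 0 -.085 .095
```

```text
time: 11.02
position: [0.5723, -0.162, 0.0956]
eef_rot: [0.748, 0.664, 0.0, 0.0]
wrist_force: [-1.4, 3.4, 7.9]
finger_gap: -0.0
now local [-0.     -0.0833  0.0956] t 11.03 F [-1.4  3.4  7.9] tool dlt [-0.0017  0.      0.0006] yaw 0.0013
```

```bash
python3 -m pendant '{"travel": [[0,0,0.001],[0,0,0.002]], "yaw":[0,0], "hand":[-1,-1]}'; python3 need.py 0 -.085 .095
```

```text
time: 11.28
position: [0.5724, -0.162, 0.0947]
eef_rot: [0.748, 0.664, 0.0, 0.0]
wrist_force: [-5.7, 4.9, 16.1]
finger_gap: 0.004
now local [ 0.0001 -0.0833  0.0947] t 11.28 F [-5.7  4.9 16.1] tool dlt [-0.0017 -0.0001 -0.0003] yaw 0.0015
```

At the stop (16 N). Release slowly, straight up, then look.

```bash
python3 -m pendant '{"travel": [[0,0,-0.005],[0,0,-0.012],[0,0,-0.03],[-0.03,0,-0.07],[-0.08,0,-0.12]], "yaw":[0,0,0,0,0], "hand":[-1,-1,-1,-1,-1]}'; python3 -m pendant '{"travel": [[-0.05,0,0],[-0.06,0,0],[-0.06,0,0],[-0.06,0,0],[-0.06,0,0]], "yaw":[0,0,0,0,0], "hand":[-1,-1,-1,-1,-1]}'; python3 -m pendant '{"travel": [[0,0,0],[0,0,0],[0,0,0],[0,0,0],[0,0,0]], "yaw":[0,0,0,0,0], "hand":[-1,-1,-1,-1,-1]}'; python3 - <<'E'
from h import *
import cv2
for n,(r,c) in dict(side=(180,240),top=(170,310)).items():
    a=capture(n)[r:r+200,c:c+200,::-1]; cv2.imwrite(f"pics/{n}9.png",cv2.resize(a,None,fx=3,fy=3,interpolation=2))
E
```

```text
time: 11.9
position: [0.5631, -0.2356, 0.2089]
eef_rot: [0.747, 0.665, -0.0, -0.0]
wrist_force: [0.8, -1.5, 0.4]
finger_gap: 0.003
time: 12.52
position: [0.5564, -0.2939, 0.2071]
eef_rot: [0.747, 0.664, -0.0, -0.0]
wrist_force: [-1.0, 0.1, 0.1]
finger_gap: 0.002
time: 13.15
position: [0.5562, -0.2954, 0.2074]
eef_rot: [0.748, 0.664, -0.0, -0.0]
wrist_force: [0.1, -0.2, 0.7]
finger_gap: 0.005
```

View pics/side9.png

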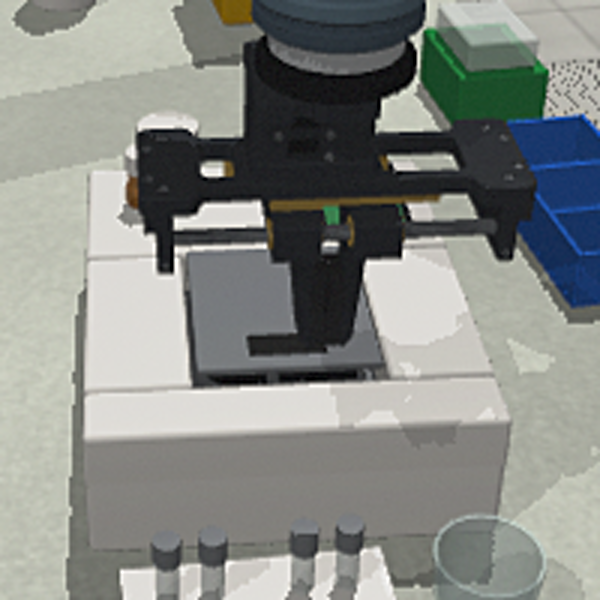

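View pics/top9.png

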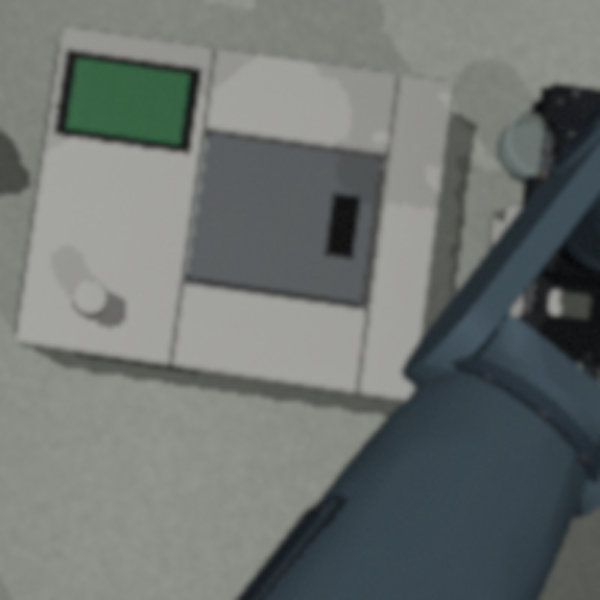

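```bash
python3 -c "
from bench import job
print(job.finish_job())"
```

```text
the job is handed in; nothing more can be done
None
```

The analyser is reset and the job is handed in, at about 13 s on the robot's clock. I used only the closed fingertips.

- **Cover opening:** I pressed the pad down to its stop (12 N) and backed away. The pictures showed the cover nearly upright.
- **Round button:** I centred the fingertips on it and pressed until it hit bottom, where the force rose to 31 N at a tip height of 81 mm, about 6 mm down. I kept clear of the square button, and the next picture showed the round button up again.
- **Cover closing:** I swung the cover shut from behind, pressed it to its stop (16 N) and let go.

**Last checks:** About 1.7 s after release, both cameras showed the cover level and shut as it was at the start. The arm was clear with about 0 N on the wrist. The vial, tube rack and beaker looked unmoved. I did not look at the other bystanders again, but the arm met no unexpected force at any of its stops.

None of the checks failed. The first press on the pad and the first press on the button both stopped short of full depth, so I pressed each a little further. The side camera put the round button 10 mm off along y because I had picked part of the cap's side; I used the top camera and the given dimensions instead.

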